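# Pop the console's battery hatch

## Robot

A 6-joint arm with a two-finger parallel gripper is mounted at the origin on a cart in front of the work surface, level with it; the furniture and walls round the work are solid. World frame = base frame: x ahead of the robot, y to its left, z up, the work surface at z = 0. Lengths are in m, angles in rad, forces in N, time in s.
With the tool pointing down it reaches from about 0.35 to 0.975 m from the base axis. Payload 4.9 kg.
Tool frame: the origin (TCP) lies at the very end of the fingers, on their centre line; the grasp point (between the pads) lies 19 mm behind it; z points along the fingers, y is the line along which they close (so a half turn about z gives the same grasp; the last joint's range is limited). The gripper opens to 85 mm and grips with 20 to 120 N. Pads are 22 mm wide; open, the fingers measure 114 mm over their backs; the gripper's body (76 mm by 85 mm) begins 54 mm behind the grasp point. The pads swing forward as they close: fully open they stand 13 mm farther back than shut.
Start: joints at [-1.369, 0.053, 1.613, -0, 1.476, -0.119], TCP at [0.197, -0.593, 0.231] pointing down, gripper open.
Joint ranges: [-3.01, 3.01], [-1.01, 2.22], [0.06, 2.58], [-1.02, 4.17], [0.09, 2.62], [-3.14, 3.14]. Speed limits (rad/s): [2.57, 2.57, 3.14, 3.14, 3.14, 3.14].

## Interface

Orientations are given as a rotation vector (axis times angle).
In Python, from station import ctrl, imaging gives the robot as it stands.
- The arm moves only by the tool play_rows, never from a script. Its argument "series" is a list of rows, each a list of 3 entries, a list of its own where there are three numbers: the opening, from 0 (shut) to 1 (fully open), then the shift along the tool's x, y, z each as a share of 0.05 m, from -1 to 1, then the turn, a rotation vector about the tool's x, y, z each as a share of 8 degrees, from -1 to 1. In form: [[grip, [dx, dy, dz], [ax, ay, az]], ...]. A call has 1 to 8 rows; each row shifts and turns the commanded pose from where the row before left it, along the tool's axes as they then stand; what a row does not reach is not made up. A row lasts 1/8 s, in which the tool goes at most 62.5 mm and 10.7 degrees, less where a joint would pass 70% of its speed; a pose out of reach is approached as far as the arm can. A call with a number of a shift or a turn outside -1 to 1 is refused whole. A call with a gripper value outside its range is refused whole. The fingers move at their own pace and stop on an object; "force" is the grip in N (left out, the last holds). Time passes only in rows, so rows that do not move let the fingers close. It gives the time, the measured TCP pose, the force, the opening and the grip force at its end, in the units of the state.
- ctrl.get_obs(): the state, without advancing time (a new reading comes with each control period).
- imaging.get_image(name): name is "scene" or "top"; returns a dict with "color" (420x560x3 uint8, blue, green, red), "fx", "fy", "cx", "cy" (pixels), "extrinsics" (4x4, takes a point from world to camera coordinates). Camera axes: x right, y down, z forward; pixel columns grow to the right and rows downward; lengths in m; the calibration is good to about 2 mm. A picture is of the moment at which its call begins. There is no depth.
- ctrl.finish_job(): hands the job in; it is judged then, once.
The state is a dict: "t": time; "q": joint angles; "dq": joint speeds; "effort": joint torques, N m; "tool_pos": TCP position; "tool_rot": TCP orientation; "contact_force": force on the tool from outside, world axes, zero at the start; "wrist_torque": the same for the moment, N m; "opening": finger opening in m; "grip_force": force on a finger pad.
Only numpy, scipy, OpenCV 4.12 (cv2) and the standard library are available. Lean on these libraries where they do the work, as an engineer would, in place of code of your own. Each camera call takes 0.05 s, during which the arm holds its last target. There are 200 camera calls.

## Task

Someone left a small metal block lying on the battery hatch of the low readout console. Without grasping or lifting it, push the block sideways with the fingers until it is off the hatch and rests wholly on the flat deck beside it; then press the free front end of the hatch down once with a fingertip until its push-push latch lets go, and back away so that the hatch pops up and stays fully open. Do not push the hatch back down once it has popped, and leave everything else as it is.

Things in the scene. Friction and masses are not known exactly. Their poses are not given: they have to be found in the camera images.
- console: Low aluminium instrument console, 140 (its x) x 200 (its y) x 55 mm high, fixed to the worktop. Origin: centre of its underside; z up; -x is its front (black panel with a screen), facing the robot within 20 degrees. Top at 55 mm. The hatch fills the top from y = +5 to +89 mm, x = -70 mm (free front edge) to +21 mm (hinge), flush with the deck; behind it a 46 mm strip, left of it a 9 mm wall.
- deck_mid (a point): Point on the console's top, in the flat bare deck right of the hatch: at x = -20, y = -47 mm of the console, 55 mm above the worktop. The deck spans y = -100 to +3 mm, x = -70 to +70 mm of the console.
- hatch_press (a point): Point to press, on top of the hatch lid (grey plate, 90 x 84 x 4 mm, thin dark ribs near its front): on its centre line, 15 mm behind the free front edge, 76 mm before the hinge; moves with the lid. At the start flush with the deck (z = 55 mm), latched. Needs about 3 N; the latch lets go after about 6 mm of travel, hard stop at 8 mm. The lid then follows the rising finger and opens by itself in about 2 s.
- hatch (a joint): Angle of the hatch lid, rad, about the hinge at its back: 0 latched shut and flush, negative pressed below flush (stop at -0.11), growing as the front edge swings up; fully open at 1.12 (stop), held there by its spring, front edge about 80 mm above the deck. Pressing an open lid all the way down latches it shut again.
- block: Loose pale metal riser block, 40 (x) x 30 (y) x 19 mm high, 50 to 90 g, dark hole in the middle of its top; at the start it lies flat on the hatch lid, turned up to 30 degrees to the console. Origin: centre of its underside; z up. It slides easily when pushed low on a side.
- ring: Bystander: loose round metal centring ring, 41 mm across, 14 mm high, on the console's strip behind the hatch. Origin: centre of its underside.
- window_cap: Bystander: loose flat round cap, 61 mm across, 13 mm high, black rim and pale top, on the worktop right of the console. Origin: centre of its underside.
- tweezers: Bystander: loose steel tweezers, 126 mm long, lying on the worktop right of the console. Origin: centre of the underside.
- black_cap: Bystander: loose black cap, 48 mm across, 15 mm high, at the right of the worktop. Origin: centre of its underside.
- tape_roll: Bystander: loose pale roll of tape, 59 mm across, 18 mm high, at the right of the worktop. Origin: centre of its underside.
- swab_box: Bystander: loose white box with a blue top, 90 x 45 x 22 mm, at the right of the worktop. Origin: centre of its underside.
There are look-alikes about, which are no part of the job. Leave any red look-alike of the block alone.

How it is judged:
By the outcome, as a careful person would: the job done as asked, in the order asked, and still so for the second after the job is handed in, with the robot touching nothing.
It also fails if it takes over 48 s, if anything falls off the work surface, if the arm or the gripper's body presses on something with over 40 N, if the wrist force passes 120 N, or if a joint passes its speed limit or range.

## Working session

There is one attempt and no reset: what is moved stays moved. The work goes in short steps, Python scripts to look and compute and a tool call to move; the robot and the scene stay as the last step left them, time stands still between calls to the robot, and variables do not carry over. Pictures are saved under pics/ and viewed, at most 10 in all, crops included, and the job is handed in when it is done.

Besides the shell and the picture viewer there is one more tool, called after ">>>" as name(argument=value, ...) on one line, values as JSON. play_rows: Moves the arm, as the interface text tells. Shift numbers are shares of 0.05 m and turn numbers shares of 8 degrees, none past 1 either way. Its arguments: {"type":"object","properties":{"series":{"type":"array"},"force":{"type":"number"}},"required":["series"]}

```bash
mkdir -p pics; cat > h.py <<'E'
import cv2,numpy as np
from station import ctrl,imaging
def shot(n,f=None):
    d=imaging.get_image(n)
    if f: cv2.imwrite('pics/'+f,d['color'])
    return d
def ray(d,u,v,z):
    E=np.array(d['extrinsics']);R=E[:3,:3];t=E[:3,3];c=-R.T@t
    r=R.T@np.array([(u-d['cx'])/d['fx'],(v-d['cy'])/d['fy'],1]);return c+r*(z-c[2])/r[2]
def proj(d,p):
    E=np.array(d['extrinsics']);q=E[:3,:3]@p+E[:3,3];return d['fx']*q[0]/q[2]+d['cx'],d['fy']*q[1]/q[2]+d['cy']
E
python3 - <<'E'
from h import *
a=shot('top','top1.png');b=shot('scene','sc1.png');o=ctrl.get_obs()
for d in(a,b):
  E=np.array(d['extrinsics']);print((-E[:3,:3].T@E[:3,3]).round(3),d['fx'])
print(o)
E
```

```text
[ 0.423 -0.036  1.148] 393.8182301729591
[0.02  0.878 0.732] 421.47601225345426
{'t': 0.1, 'q': array([-1.36895571e+00,  5.32731926e-02,  1.61415148e+00,  7.05504555e-06,
        1.47600323e+00, -1.19020165e-01]), 'dq': array([-3.53065112e-04, -9.32878377e-05, -3.18354202e-03, -2.05028710e-04,
        8.04903674e-04,  6.81583769e-04]), 'effort': array([ 6.17599635e-04, -3.94908607e+01, -3.71361673e+01, -1.18907706e-04,
        3.94296556e-03,  5.03104076e-06]), 'tool_pos': array([ 0.19699161, -0.59255169,  0.23020001]), 'tool_rot': array([-3.09944002e+00, -5.01553702e-01,  1.08258762e-04]), 'contact_force': array([-0.63025212, -0.81675466,  0.12281236]), 'wrist_torque': array([-0.00184101, -0.00437829, -0.0222094 ]), 'grip_force': 0.0, 'opening': 0.08522956090635159}
```

View pics/top1.png

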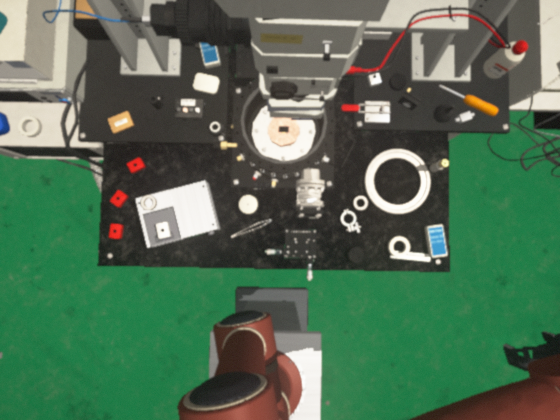

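View pics/sc1.png

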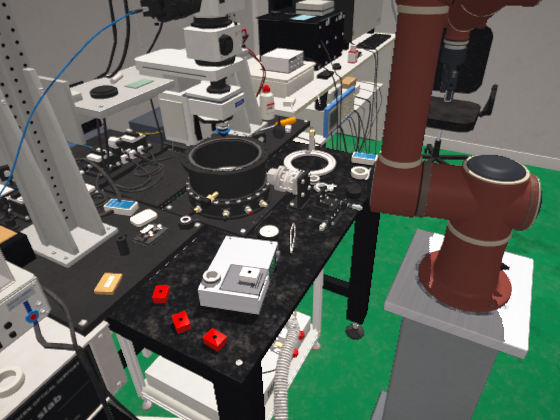

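The top view shows the console with corners near (136,194), (207,182), (219,233) and (146,248), and the block at about (163,230) on the grey hatch. The ring is at (149,203). Next I measure these from masks.

```bash
python3 - <<'E'
from h import *
a=shot('top');im=a['color']
c=im[170:260,120:235];g=cv2.cvtColor(c,cv2.COLOR_BGR2GRAY)
cv2.imwrite('pics/crop1.png',cv2.resize(c,None,fx=6.5,fy=6.5,interpolation=cv2.INTER_CUBIC))
m=cv2.morphologyEx((g>75).astype(np.uint8),cv2.MORPH_OPEN,np.ones((5,5)))
k=max(cv2.findContours(m,0,2)[0],key=cv2.contourArea)
print('console',cv2.boxPoints(cv2.minAreaRect(k))+[120,170])
for p in cv2.boxPoints(cv2.minAreaRect(k))+[120,170]: print(ray(a,*p,.055).round(4))
b=(g[48:72,32:55]);print(b[::1])
E
```

```text
console [[133.17647743 196.70587921]
 [208.         178.00000763]
 [221.47058868 231.88236237]
 [146.64706421 250.58823395]]
[0.5265 0.3729 0.055 ]
[0.5829 0.1666 0.055 ]
[0.4334 0.1248 0.055 ]
[0.3781 0.3294 0.055 ]
[[150 151 152 153 151 153 152 152 152 154 154 153 152 152 153 152 153 151
  155 154 154 154 147]
 [151 149 153 151 153 150 152 153 151 152 153 152 152 152 151 151 154 153
  153 154 154 154 149]
 [151 151 151 151 152 151 151 151 153 154 151 154 156 155 158 151 153 155
  154 154 154 154 151]
 [151 150 149 151 150 152 153 152 154 158 163 180 190 191 185 169 158 154
  153 154 151 153 156]
 [149 152 150 153 156 161 168 182 187 195 212 235 245 245 237 209 171 157
  152 153 153 154 153]
 [151 150 148 154 178 202 221 235 240 243 247 251 253 254 252 233 188 160
  153 154 156 154 153]
 [151 146 134 157 217 237 245 249 251 252 253 253 254 254 253 239 194 163
  155 154 153 156 153]
 [150 144 121 153 226 246 250 251 252 253 253 254 254 254 254 243 206 168
  155 153 155 153 155]
 [149 143 124 140 218 245 250 251 252 253 253 254 254 254 254 248 219 175
  155 154 155 154 153]
 [151 147 
[... 745 characters left out ...]
189 148 138 144 152]
 [150 148 145 131 109 146 228 248 252 253 253 253 254 254 253 253 252 238
  196 155 136 139 149]
 [151 147 137 118  98 134 219 246 251 252 252 252 251 249 245 237 228 203
  171 144 133 134 145]
 [148 149 138 117 104 123 191 238 245 243 239 229 223 209 190 172 159 142
  135 127 130 135 147]
 [151 147 142 125 123 128 154 192 204 195 180 163 154 145 133 128 128 125
  131 134 138 145 150]
 [151 150 147 130 126 125 124 133 140 135 128 128 127 126 126 135 135 141
  149 156 155 157 160]
 [151 152 148 135 127 125 116 115 118 122 125 134 136 139 143 150 154 159
  168 168 161 164 163]
 [151 149 148 136 126 124 121 129 132 137 142 150 152 154 161 166 164 164
  167 155 134 134 131]]
```

View pics/crop1.png

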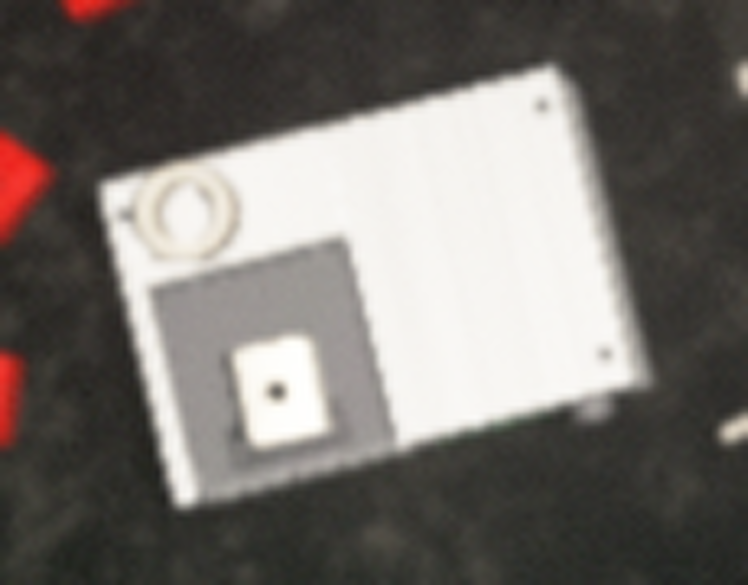

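The crop shows the console top corners at about (100,183), (555,65) and (178,508), the hatch corners at (152,290), (345,240) and (395,447), and the block top at (232,350), (312,333), (330,435) and (250,448) with its hole at (277,390).

```bash
python3 - <<'E'
from h import *
a=shot('top');o=ctrl.get_obs()
f=lambda u,v,z:ray(a,(u+.5)/6.5-.5+120,(v+.5)/6.5-.5+170,z)[:2]
P=np.array([f(*p,.055) for p in[(100,183),(555,65),(178,508),(152,290),(345,240),(395,447)]])
C=np.array([(70,100),(70,-100),(-70,100),(21,89),(21,5),(-70,5)])/1e3
A=P-P.mean(0);B=C-C.mean(0)
th=np.arctan2((B[:,0]*A[:,1]-B[:,1]*A[:,0]).sum(),(A*B).sum())
R=np.array([[np.cos(th),-np.sin(th)],[np.sin(th),np.cos(th)]]);t=P.mean(0)-R@C.mean(0)
print('th',np.degrees(th),'t',t,'resid mm',((P-(C@R.T+t))*1e3).round(1).tolist())
np.savez('con.npz',R=R,t=t,th=th)
Q=np.array([f(*p,.074) for p in[(232,350),(312,333),(330,435),(250,448),(277,390)]])
print('block con mm',((Q-t)@R*1e3).round(1).tolist(), 'center',Q[:4].mean(0),((Q[:4].mean(0)-t)@R*1e3))
for n,p in dict(press=(-55,47),mid=(-20,-47),hole=None).items():
  if p: print(n,R@(np.array(p)/1e3)+t)
from scipy.spatial.transform import Rotation as Ro
print(Ro.from_rotvec(o['tool_rot']).as_matrix().round(3), np.degrees(o['q']))
E
```

```text
th 15.997852511230677 t [0.48256287 0.25207281] resid mm [[1.4, 0.3], [0.9, -0.3], [-1.8, -0.1], [0.1, 0.3], [-0.1, -0.4], [-0.5, 0.2]]
block con mm [[-14.7, 56.8], [-16.4, 22.8], [-59.7, 25.7], [-56.4, 59.2], [-35.8, 42.6]] center [0.43588187 0.28146373] [-36.7729637   41.11800783]
press [0.41673965 0.28209452]
mid [0.47629069 0.201381  ]
[[ 0.949  0.315 -0.   ]
 [ 0.315 -0.949  0.001]
 [ 0.    -0.001 -1.   ]] [-7.84373301e+01  3.04555192e+00  9.24612748e+01 -1.35145560e-03
  8.45693807e+01 -6.81694066e+00]
```

>>> play_rows(series=[[0, [0.8, -0.8, 0], [0, 0, 0.3]], [0, [0.8, -0.8, 0], [0, 0, 0]], [0, [0.8, -0.8, 0], [0, 0, 0]], [0, [0.8, -0.8, 0], [0, 0, 0]], [0, [0.8, -0.8, 0], [0, 0, 0]], [0, [0.8, -0.8, 0], [0, 0, 0]], [0, [0.8, -0.8, 0], [0, 0, 0]], [0, [0.8, -0.8, 0], [0, 0, 0]]])

```text
t: 1.2
tool_pos: [0.415, -0.1945, 0.2313]
tool_rot: [3.111, 0.436, 0.001]
contact_force: [0.9, -0.2, 0.1]
opening: 0.0
grip_force: 0.0
```

>>> play_rows(series=[[0, [0.3, -1, 0], [0, 0, 0]], [0, [0.3, -1, 0], [0, 0, 0]], [0, [0.3, -1, 0], [0, 0, 0]], [0, [0.3, -1, 0], [0, 0, 0]], [0, [0.3, -1, 0], [0, 0, 0]], [0, [0.3, -1, 0], [0, 0, 0]], [0, [0.3, -1, 0], [0, 0, 0]], [0, [0, 0, 0], [0, 0, 0]]])

```text
t: 2.2
tool_pos: [0.4184, 0.1718, 0.2311]
tool_rot: [-3.109, -0.446, 0.001]
contact_force: [0.5, -0.0, -0.1]
opening: -0.0001
grip_force: 0.0
```

```bash
cat >> h.py <<'E'
def st():
    from scipy.spatial.transform import Rotation as Ro
    o=ctrl.get_obs();c=np.load('con.npz');p=o['tool_pos'];q=(p[:2]-c['t'])@c['R']*1e3
    M=Ro.from_rotvec(o['tool_rot']).as_matrix()
    print('t',o['t'],'con mm',q.round(1),'z',round(p[2]*1e3,1),'yaw',np.degrees(np.arctan2(M[1,0],M[0,0])).round(2),'zax',M[:,2].round(3),'F',o['contact_force'].round(1),'open',o['opening'])
E
python3 -c "from h import *;st()"
```

```text
t 2.2 con mm [-83.8 -59.4] z 231.1 yaw 16.31 zax [-0.001  0.    -1.   ] F [ 0.5 -0.  -0.1] open -0.00010819432731829458
```

>>> play_rows(series=[[0, [0.32, -0.98, 0], [0, 0, 0]], [0, [0.31, -0.98, 0], [0, 0, 0]], [0, [0.31, -0.98, 0], [0, 0, 0]], [0, [0, 0, 1], [0, 0, 0]], [0, [0, 0, 1], [0, 0, 0]], [0, [0, 0, 0.8], [0, 0, 0]], [0, [0, 0, 0], [0, 0, 0]], [0, [0, 0, 0], [0, 0, 0]]])

```text
t: 3.2
tool_pos: [0.4251, 0.3234, 0.0931]
tool_rot: [-3.111, -0.435, -0.004]
contact_force: [0.6, 0.5, -0.0]
opening: 0.0001
grip_force: 0.0
```

```bash
python3 - <<'E'
from h import *
st();d=shot('scene');c=d['color'][215:330,180:300]
cv2.imwrite('pics/s2.png',cv2.resize(c,None,fx=5,fy=5,interpolation=cv2.INTER_CUBIC))
E
```

```text
t 3.2 con mm [-35.6  84.4] z 93.1 yaw 15.93 zax [ 0.002  0.001 -1.   ] F [ 0.6  0.5 -0. ] open 0.00011311117593836817
```

View pics/s2.png

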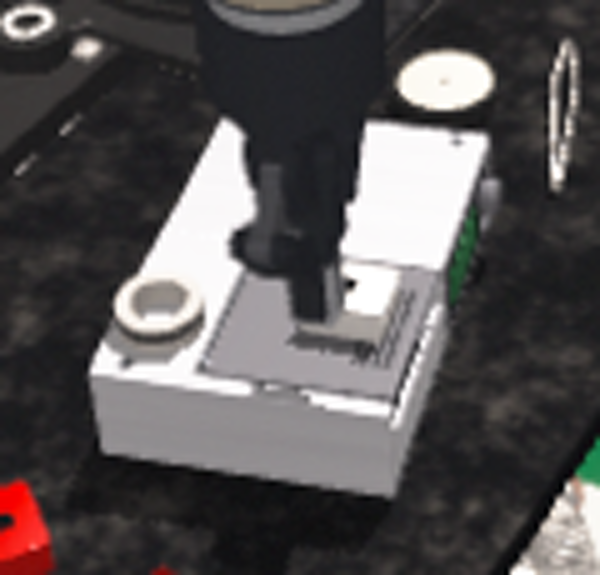

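The scene crop shows the closed fingertips at about (315,310), over the hatch on the left side of the block and clear of it. I'll descend and then push.

>>> play_rows(series=[[0, [0, -0.06, 0.3], [0, 0, 0]], [0, [-0.02, 0, 0.32], [0, 0, 0]], [0, [0, 0, 0], [0, 0, 0]], [0, [0, 0, 0], [0, 0, 0]]])

```text
t: 3.75
tool_pos: [0.4219, 0.326, 0.0601]
tool_rot: [3.111, 0.437, -0.001]
contact_force: [0.4, -0.2, -0.3]
opening: -0.0001
grip_force: 0.0
```

```bash
python3 -c "from h import *;st()"
```

```text
t 3.75 con mm [-38.   87.8] z 60.1 yaw 15.99 zax [-0. -0. -1.] F [ 0.4 -0.2 -0.3] open -6.441363563404453e-05
```

>>> play_rows(series=[[0, [0, 0.12, 0], [0, 0, 0]], [0, [0, 0.12, 0], [0, 0, 0]], [0, [0, 0.12, 0], [0, 0, 0]], [0, [0, 0.12, 0], [0, 0, 0]], [0, [0, 0.12, 0], [0, 0, 0]], [0, [0, 0.12, 0], [0, 0, 0]], [0, [0, 0.12, 0], [0, 0, 0]], [0, [0, 0.12, 0], [0, 0, 0]]])

```text
t: 4.75
tool_pos: [0.4353, 0.2794, 0.0603]
tool_rot: [3.111, 0.437, -0.0]
contact_force: [-0.4, 0.9, -0.0]
opening: -0.0001
grip_force: 0.2
```

```bash
python3 - <<'E'
from h import *
st();d=shot('scene');c=d['color'][215:330,180:300]
cv2.imwrite('pics/s3.png',cv2.resize(c,None,fx=5,fy=5,interpolation=cv2.INTER_CUBIC))
E
```

```text
t 4.75 con mm [-37.8  39.3] z 60.3 yaw 15.98 zax [-0. -0. -1.] F [-0.4  0.9 -0. ] open -9.309639516578115e-05
```

View pics/s3.png

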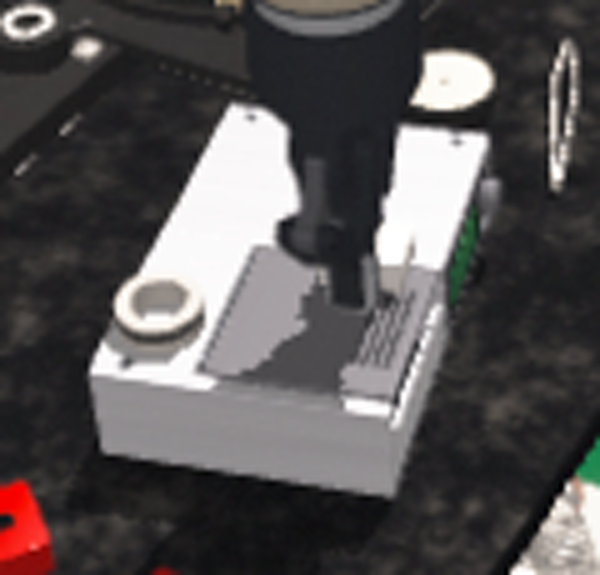

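The fingers, at about (350,295), are pushing the block, whose edge shows behind them near (410,270) against the white deck. I'll keep pushing.

>>> play_rows(series=[[0, [0, 0.12, 0], [0, 0, 0]], [0, [0, 0.12, 0], [0, 0, 0]], [0, [0, 0.12, 0], [0, 0, 0]], [0, [0, 0.12, 0], [0, 0, 0]], [0, [0, 0.12, 0], [0, 0, 0]], [0, [0, 0.12, 0], [0, 0, 0]], [0, [0, 0.12, 0], [0, 0, 0]], [0, [0, 0.12, 0], [0, 0, 0]]])

```text
t: 5.8
tool_pos: [0.4485, 0.2333, 0.0603]
tool_rot: [-3.111, -0.437, 0.0]
contact_force: [-0.2, -0.5, 0.1]
opening: -0.0
grip_force: 0.1
```

>>> play_rows(series=[[0, [0, 0.08, 0], [0, 0, 0]], [0, [0, 0, 0], [0, 0, 0]], [0, [0, -0.2, 0], [0, 0, 0]], [0, [0, -0.2, -0.6], [0, 0, 0]], [0, [0, -0.5, -0.8], [0, 0, 0]], [0, [0, -0.4, 0], [0, 0, 0]], [0, [-0.4, 0, 0], [0, 0, 0]], [0, [0, 0, 0], [0, 0, 0]]])

```text
t: 6.8
tool_pos: [0.4114, 0.2875, 0.1301]
tool_rot: [-3.111, -0.439, 0.0]
contact_force: [0.8, 0.4, -0.6]
opening: 0.0001
grip_force: 0.0
```

```bash
python3 - <<'E'
from h import *
st();d=shot('scene');c=d['color'][215:330,180:300]
e=shot('top')['color'][170:260,120:235]
cv2.imwrite('pics/s4.png',np.hstack([cv2.resize(c,(400,383)),cv2.resize(e,(400,383))]))
E
```

```text
t 6.8 con mm [-58.7  53.7] z 130.1 yaw 16.08 zax [-0.  0. -1.] F [ 0.8  0.4 -0.6] open 8.97486151962567e-05
```

View pics/s4.png

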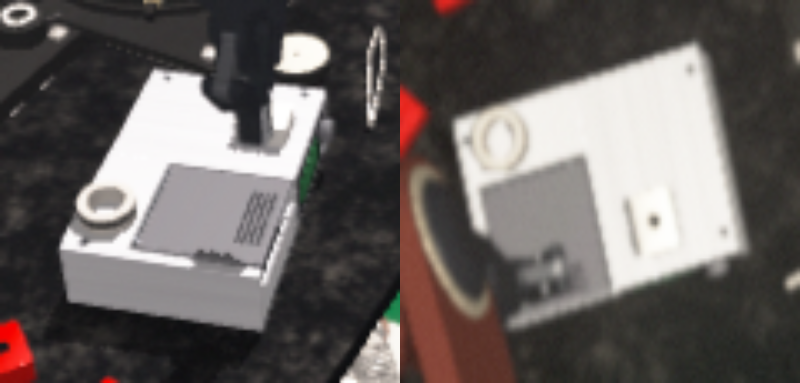

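The block rests wholly on the deck; in the right pane it is at about (655,220) and the hatch edge is at x of about 600. Next is the press.

>>> play_rows(series=[[0, [0.07, 0.13, 0.5], [0, 0, 0]], [0, [0, 0, 0.6], [0, 0, 0]], [0, [0, 0, 0.2], [0, 0, 0]], [0, [0, 0, 0.14], [0, 0, 0]], [0, [0, 0, 0.06], [0, 0, 0]], [0, [0, 0, 0.04], [0, 0, 0]], [0, [0, 0, 0.02], [0, 0, 0]], [0, [0, 0, 0], [0, 0, 0]]])

```text
t: 7.9
tool_pos: [0.4182, 0.2818, 0.053]
tool_rot: [-3.111, -0.437, -0.002]
contact_force: [-1.0, 0.1, 3.5]
opening: 0.0003
grip_force: 1.4
```

```bash
python3 -c "from h import *;st()"
```

```text
t 7.9 con mm [-53.7  46.4] z 53.0 yaw 15.98 zax [ 0.001  0.001 -1.   ] F [-1.   0.1  3.5] open 0.00025271490631032477
```

>>> play_rows(series=[[0, [0, 0, 0.02], [0, 0, 0]], [0, [0, 0, 0.02], [0, 0, 0]], [0, [0, 0, 0.02], [0, 0, 0]], [0, [0, 0, 0.02], [0, 0, 0]], [0, [0, 0, 0], [0, 0, 0]]])

```text
t: 8.52
tool_pos: [0.418, 0.2818, 0.0485]
tool_rot: [-3.111, -0.437, -0.002]
contact_force: [1.1, 0.8, 2.9]
opening: 0.0003
grip_force: 1.5
```

>>> play_rows(series=[[0, [0, 0, 0.02], [0, 0, 0]], [0, [0, 0, 0], [0, 0, 0]]])

```text
t: 8.78
tool_pos: [0.4177, 0.2816, 0.0473]
tool_rot: [-3.111, -0.437, -0.0]
contact_force: [1.8, 0.8, 4.3]
opening: 0.0001
grip_force: 1.5
```

>>> play_rows(series=[[0, [0, 0, -0.3], [0, 0, 0]], [0, [-0.3, 0, -0.8], [0, 0, 0]], [0, [-0.6, 0, -1], [0, 0, 0]], [0, [-0.6, 0, -1], [0, 0, 0]], [0, [-0.4, 0, -0.8], [0, 0, 0]], [0, [0, 0, 0], [0, 0, 0]], [0, [0, 0, 0], [0, 0, 0]], [0, [0, 0, 0], [0, 0, 0]]])

```text
t: 9.78
tool_pos: [0.3256, 0.2549, 0.2402]
tool_rot: [3.11, 0.436, -0.006]
contact_force: [-0.4, -0.6, -0.1]
opening: -0.0002
grip_force: 0.0
```

>>> play_rows(series=[[0, [0, 0, 0], [0, 0, 0]], [0, [0, 0, 0], [0, 0, 0]], [0, [0, 0, 0], [0, 0, 0]], [0, [0, 0, 0], [0, 0, 0]], [0, [0, 0, 0], [0, 0, 0]], [0, [0, 0, 0], [0, 0, 0]], [0, [0, 0, 0], [0, 0, 0]], [0, [0, 0, 0], [0, 0, 0]]])

```text
t: 10.78
tool_pos: [0.3263, 0.2554, 0.2423]
tool_rot: [-3.111, -0.437, -0.0]
contact_force: [-0.7, -0.7, 0.0]
opening: 0.0001
grip_force: 0.0
```

>>> play_rows(series=[[0, [0, 1, 0], [0, 0, 0]], [0, [0, 1, 0], [0, 0, 0]], [0, [0, 1, 0], [0, 0, 0]], [0, [0, 1, 0], [0, 0, 0]], [0, [0, 1, 0], [0, 0, 0]], [0, [0, 1, 0], [0, 0, 0]], [0, [0, 0, 0], [0, 0, 0]], [0, [0, 0, 0], [0, 0, 0]]])

```text
t: 11.78
tool_pos: [0.4087, -0.0327, 0.2422]
tool_rot: [-3.111, -0.436, 0.0]
contact_force: [-0.1, 0.3, -0.7]
opening: 0.0002
grip_force: 0.0
```

```bash
python3 - <<'E'
from h import *
st();d=shot('scene');c=d['color'][215:330,180:300]
e=shot('top')['color'][170:260,120:235]
cv2.imwrite('pics/s5.png',np.hstack([cv2.resize(c,(400,383)),cv2.resize(e,(400,383))]))
E
```

```text
t 11.775 con mm [-149.5 -253.4] z 242.2 yaw 15.96 zax [-0.     0.001 -1.   ] F [-0.1  0.3 -0.7] open 0.00015632813093715647
```

View pics/s5.png

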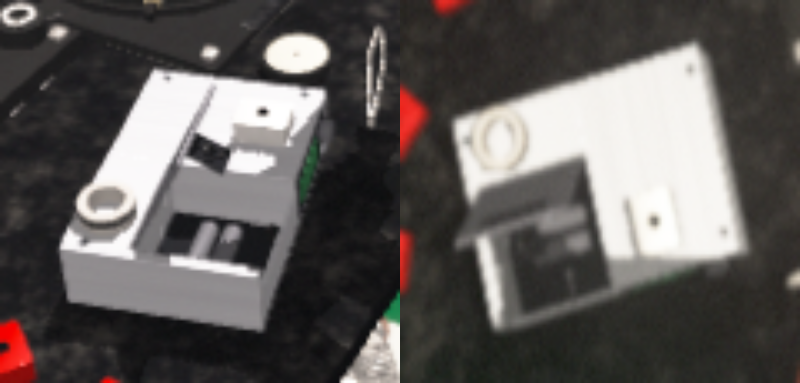

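The hatch is up and the battery bay shows; the block is on the deck and the ring hasn't moved. I'll compare the lid's front edge with the expected fully open position.

```bash
python3 - <<'E'
from h import *
a=shot('top');c=np.load('con.npz')
for y in(89,5):
  for ang in (.9,1.12):
    q=c['R']@np.array([.021-.091*np.cos(ang),y/1e3])+c['t'];u,v=proj(a,np.array([*q,.055+.091*np.sin(ang)]))
    print(y,ang,400+(u-120)*400/115,(v-170)*383/90)
E
```

```text
89 0.9 464.9903356522692 271.37275120801905
89 1.12 454.42904763355443 244.01632243402463
5 0.9 574.9495369882814 235.7235273765033
5 1.12 565.4481073234381 208.08067298453642
```

The lid's front-left corner appears at (455,245). The prediction for fully open (1.12 rad) is (454,244), so the hatch is fully open.

```bash
python3 -c "
from station import ctrl
print(ctrl.finish_job())"
```

```text
the job is handed in; nothing more can be done
None
```

I pushed the block off the hatch onto the deck, pressed the hatch once and backed away; it popped fully open, and I handed the job in at about 12 s.

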